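Pull the grease filter from the tabletop extractor and hold it over the drip tray

TASK

Fold the cover flap of the tabletop cooking extractor back on its hinge until it stands straight up and leave it so, then draw the grease filter (the plate with the raised pull tab) up out of its slot, leaving the charcoal plate in the other slot where it is. Hold the filter upright over the middle of the drip tray, its lower edge about 10 cm above the counter, and finish while still holding it there, still and touching nothing but the gripper. Do not shift the tray, nor the little sauce jar and the rectangular tub that stand between it and the extractor.

Things in the scene. Friction and masses are not known exactly. Their poses are not given: they have to be found in the camera images.
- extractor: White box that does not move; yaw varies. Origin: on the counter under the centre of its filter compartment; -x is its front. 220 mm wide (y), x from -65 (front) to +165 mm (rear 100 mm: closed fan section), 125 mm tall. The open-topped compartment under the flap is 118 (x) x 208 (y) mm inside, floor 12 mm above the counter.
- flap (a joint): Angle of the aluminium cover flap, rad: 0 closed and level, grows as its front edge is lifted, 1.57 straight up, stop at 1.95; starts at 0 to 0.3. Stiff hinge (0.26 N m, about 2.5 N at the bar): the flap stays where it is left. Panel 130 mm from hinge to free edge, 216 mm wide, 5 mm thick, 0.2 kg.
- flap_hinge (a point): Middle of the flap's hinge line, at x = +65, z = 129 mm in the extractor's frame; the line runs along the extractor's y. The orientation given turns with the flap.
- flap_bar (a point): Middle of the pull bar: round, 10 mm thick, parallel to the hinge, 172 mm from it, in the panel's plane: the end of a U-handle beyond the free edge. 90 mm clear between its arms, 37 mm between bar and panel. Flap closed: x = -107, z = 129 mm from the extractor's origin, free beneath; flap upright: on top, z = 301 mm. Can be pinched from above; it turns between the fingers.
- slot_a (a point): Middle of the compartment floor in the slot at y = +45 mm of the extractor. Each slot runs along x, 14 mm wide between grey ribs (at x = 28 to 58 mm either way) that reach 45 mm above its floor. One slot holds the grease filter, the other the charcoal plate; which is which varies.
- slot_b (a point): Same, in the slot at y = -45 mm of the extractor.
- grease_filter: Aluminium plate upright in one slot, under the flap: 110 (x) x 10 (y) x 76 mm (z), with a pull tab 36 (x) x 12 (y) mm on the middle of its upper edge, reaching 106 mm above the lower edge. Origin: centre of the lower edge, z up. At the start it stands on the compartment floor, tab top 7 mm below the rim. About 0.15 kg, 2 mm play each side.
- charcoal_plate: dark plate of 110 (x) x 10 (y) x 58 mm (z) without a tab, upright in the other slot; origin: centre of its lower edge. Stays where it is.
- drip_tray: empty steel tray 200 (x) x 150 (y) x 30 mm tall, walls 4 mm; origin under its centre. Loose on the counter, on the other side of the middle from the extractor.
- tub_a: closed rectangular takeaway tub 125 (x) x 185 (y) x 59 mm tall, origin under its centre; the one between the middle of the work area and the robot; a bystander, not to be shifted
- dip_pot: small round sauce jar, 42 mm across, 45 mm tall, origin under its centre, between extractor and tray; a bystander, not to be shifted
There are look-alikes about, which are no part of the job. Several things have the shape of the drip_tray; the one meant has the colours described above.

How it is judged (in metres and radians):
On the way, in this order (a step that is already met when the one before it is completed fails the run):
1. the flap stands straight up (75 to 105 degrees), the filter still in its slot (value of joint flap between 1.31 and 1.83 rad and z of grease_filter in the frame of extractor below 0.04 m), for 0.2 s.
2. the filter is drawn up clear of the extractor's rim (lower edge above 125 mm) in the gripper (z of grease_filter in the frame of extractor above 0.125 m and contact force between the fingers and grease_filter above 1 N), for 0.1 s.
At the end, for the whole second after the job is handed in: Flap at 75-105 deg, untouched; fingers hold the grease filter still, within 15 deg of upright, lower edge 70-140 mm above the counter, within 40 mm of the tray centre, touching neither tray nor extractor; charcoal plate in its slot; tray, jar and tub within 30 mm of their starts (value of joint flap between 1.31 and 1.83 rad and horizontal distance between grease_filter and drip_tray below 0.04 m and height (world z) of grease_filter between 0.07 and 0.14 m and angle between grease_filter's own z axis and vertical below 0.26 rad and contact force between the fingers and grease_filter above 1 N and contact force between grease_filter and drip_tray below 0.1 N and contact force between each of grease_filter, the arm, the fingers and extractor below 0.1 N and linear speed of grease_filter below 0.03 m/s and velocity of joint flap between -0.05 and 0.05 rad/s and z of charcoal_plate in the frame of extractor below 0.03 m and distance of each of drip_tray, tub_a, dip_pot from where it was at the start of the episode below 0.03 m); the arm keeps its last pose, push and grip.
It fails at once if the charcoal plate is pulled up (lower edge more than 18 mm off the compartment floor) (z of charcoal_plate in the frame of extractor above 0.03 m).
It fails at once if the tray is shifted by more than 30 mm (distance of drip_tray from where it was at the start of the episode above 0.03 m).
It fails at once if the sauce jar or the tub beside it is shifted by more than 30 mm (distance of any of tub_a, dip_pot from where it was at the start of the episode above 0.03 m).
It also fails if it takes over 56 s, if anything falls off the work surface, if the arm or the gripper's body presses on something with over 40 N, if the wrist force passes 120 N, or if a joint passes its speed limit or range.

ROBOT

A 6-joint arm with a two-finger parallel gripper is mounted at the origin on the work surface. World frame = base frame: x ahead of the robot, y to its left, z up, the work surface at z = 0. Lengths are in mm, angles in rad, forces in N, time in s.
With the tool pointing down it reaches from about 275 to 1000 mm from the base axis. Payload 8.4 kg.
Tool frame: the origin (TCP) lies at the very end of the fingers, on their centre line; the grasp point (between the pads) lies 19 mm behind it (r.tcp_to_grasp is the distance from the TCP to the grasp point, in mm); z points along the fingers, y is the line along which they close (so a half turn about z gives the same grasp; the last joint's range is limited). The gripper opens to 85 mm and grips with 20 to 120 N. Pads are 22 mm wide; open, the fingers measure 114 mm over their backs; the gripper's body (76 mm by 85 mm) begins 54 mm behind the grasp point. The pads swing forward as they close: fully open they stand 13 mm farther back than shut.
Start: joints at [1.098, 0.353, 1.633, -0, 1.155, -0.002], TCP at [283.499, 557.007, 231.281] pointing down, gripper open.
Joint ranges: [-2.63, 2.63], [-0.92, 2.1], [0.06, 2.66], [-1.3, 4.44], [0, 2.69], [-3.02, 3.02]. Speed limits (rad/s): [2.22, 2.22, 2.79, 3.14, 3.14, 3.14].

INTERFACE

Orientations are given as [roll, pitch, yaw] about the fixed x, y, z axes, in that order (R = Rz(yaw) Ry(pitch) Rx(roll)).
In Python, from rig import r gives the robot as it stands. The module is installed in compiled form; this text tells all that it offers.
- The arm moves only by the tool play_rows, never from a script. Its argument "rows" is a list of rows, each an object with "dp": the shift along the tool's x, y, z in units of 40 mm (1.0 is 40 mm), a list of three; "turn": the turn, a rotation vector about the tool's x, y, z in units of 6 degrees (1.0 is 6 degrees), a list of three; "fingers": the closure, from 0 (fully open) to 1 (shut). In form: [{"dp": [tx, ty, tz], "turn": [wx, wy, wz], "fingers": fingers}, ...]. A call has 1 to 5 rows; each row shifts and turns the commanded pose from where the row before left it, along the tool's axes as they then stand; what a row does not reach is not made up. A row lasts 1/12 s, in which the tool goes at most 41.7 mm and 7.16 degrees, less where a joint would pass 70% of its speed; a pose out of reach is approached as far as the arm can. A call is refused whole if a number of a shift passes 1 or a number of a turn 1, either way. A call with a gripper value outside its range is refused whole. The fingers move at their own pace and stop on an object; "force" is the grip in N (left out, the last holds). Time passes only in rows, so rows that do not move let the fingers close. It gives the time, the measured TCP pose, the force, the opening and the grip force at its end, in the units of the state.
- r.sense(): the state, without advancing time (a new reading comes with each control period).
- r.grab_frame(name): name is "scene" or "side" or "wrist"; returns a dict with "pixels" (384x512x3 uint8, red, green, blue), "fx", "fy", "cx", "cy" (pixels), "dist" ([k1, k2, p1, p2, k3] as OpenCV has them; the pictures are not rectified), "pose" (4x4, takes a point from camera to world coordinates). Camera axes: x right, y down, z forward; pixel columns grow to the right and rows downward; lengths in mm; the calibration is good to about 2 mm. A picture is of the moment at which its call begins. There is no depth.
- r.sign_off(): hands the job in; it is judged then, once.
The state is a dict: "clock": time; "qpos": joint angles; "qvel": joint speeds; "joint_efforts": joint torques, N m; "eef_pos": TCP position; "tcp_rot": TCP orientation; "contact_force": force on the tool from outside, world axes, zero at the start; "wrist_torque": the same for the moment, N m; "opening": opening from 0.0 (shut) to 1.0 (fully open); "grasp_force": force on a finger pad.
Only numpy, scipy, OpenCV 4.12 (cv2) and the standard library are available. Lean on these libraries where they do the work, as an engineer would, in place of code of your own. Each camera call takes 0.05 s, during which the arm holds its last target. There are 200 camera calls.

## Working session

There is one attempt and no reset: what is moved stays moved. The work goes in short steps, Python scripts to look and compute and a tool call to move; the robot and the scene stay as the last step left them, time stands still between calls to the robot, and variables do not carry over. Pictures are saved under pics/ and viewed, at most 10 in all, crops included, and the job is handed in when it is done.

Besides the shell and the picture viewer there is one more tool, called after "Emit:" as name(argument=value, ...), one argument or row to a line, values as JSON. play_rows: Moves the arm, as the interface text tells. Its arguments: {"type":"object","properties":{"rows":{"type":"array"},"force":{"type":"number"}},"required":["rows"]}

```bash
mkdir -p pics; cat > h.py <<'E'
import numpy as np, cv2, pickle
from rig import r
def grab(n,f):
    d=r.grab_frame(n); pickle.dump(d,open(f'pics/{f}.pkl','wb')); cv2.imwrite(f'pics/{f}.png',d['pixels'][:,:,::-1]); return d
def load(f): return pickle.load(open(f'pics/{f}.pkl','rb'))
def ray(d,uv):
    K=np.array([[d['fx'],0,d['cx']],[0,d['fy'],d['cy']],[0,0,1.]])
    p=cv2.undistortPoints(np.array(uv,float).reshape(-1,1,2),K,np.array(d['dist'],float)).reshape(-1,2)
    P=np.array(d['pose']); v=np.c_[p,np.ones(len(p))]@P[:3,:3].T
    return P[:3,3],v
def onz(d,uv,z):
    o,v=ray(d,uv); return o+v*((z-o[2])/v[:,2])[:,None]
def proj(d,X):
    K=np.array([[d['fx'],0,d['cx']],[0,d['fy'],d['cy']],[0,0,1.]])
    P=np.linalg.inv(np.array(d['pose'])); rv,_=cv2.Rodrigues(P[:3,:3])
    return cv2.projectPoints(np.array(X,float).reshape(-1,3),rv,P[:3,3],K,np.array(d['dist'],float))[0].reshape(-1,2)
E
python3 - <<'E'
from h import *
np.set_printoptions(precision=1,suppress=True)
a=grab('scene','s0');b=grab('side','d0')
print(np.array(a['pose']),np.array(b['pose']),a['fx'],b['fx'],r.sense())
for f in('s0','d0'):
    cv2.imwrite(f'pics/{f}L.png',cv2.resize(cv2.imread(f'pics/{f}.png'),(800,600)))
E
```

```text
[[   0.3    0.6   -0.7 1106. ]
 [   1.    -0.2    0.2 -178.1]
 [  -0.    -0.8   -0.6  675.2]
 [   0.     0.     0.     1. ]] [[   0.7   -0.5    0.5 -145.7]
 [  -0.7   -0.5    0.5 -579.1]
 [  -0.    -0.8   -0.7  829. ]
 [   0.     0.     0.     1. ]] 349.51186950462886 474.3334245396559 {'clock': 0.1, 'qpos': array([ 1.1,  0.4,  1.6,  0. ,  1.2, -0. ]), 'qvel': array([ 0., -0., -0.,  0., -0.,  0.]), 'joint_efforts': array([ -0. , -60.6, -34.3,  -0. ,   0. ,   0. ]), 'eef_pos': array([283.3, 556.6, 230.6]), 'tcp_rot': array([-3.1, -0. ,  2.7]), 'contact_force': array([ 0.2,  0.8, -1.1]), 'wrist_torque': array([ 0., -0.,  0.]), 'grasp_force': 0.0, 'opening': 0.9968594143610163}
```

View pics/s0L.png

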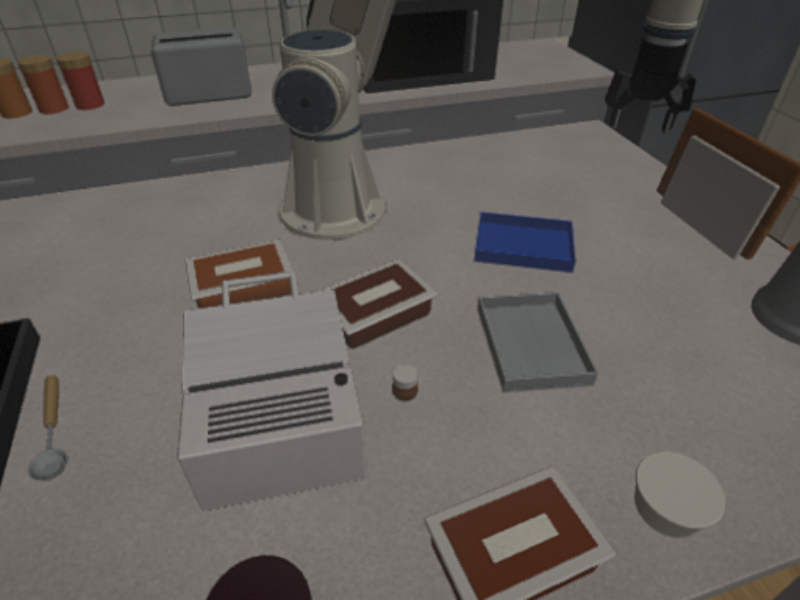

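View pics/d0L.png

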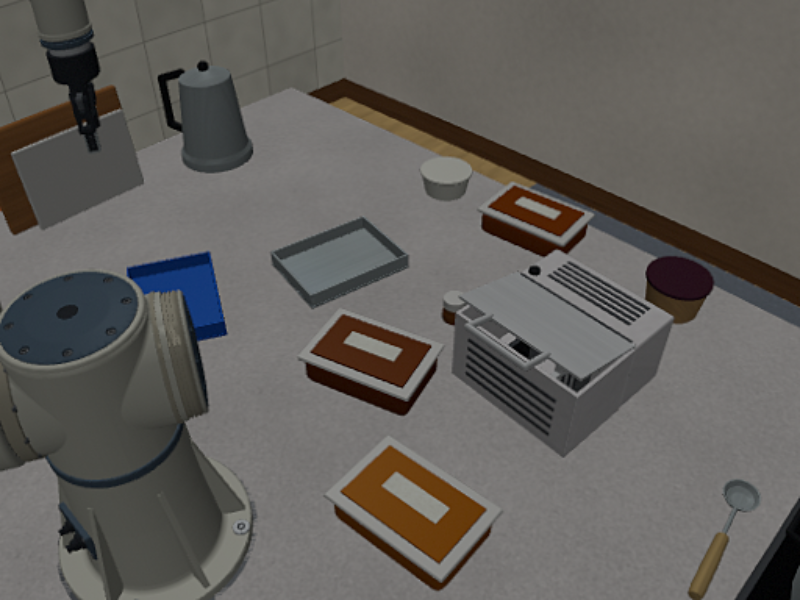

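The scene has two trays. The blue one is at scene (525,242) and the grey steel one at (535,340); steel is what the task describes, so the grey one is meant. The extractor is at (270,400) with its flap slightly open, the bar at (260,280) and the jar at (405,380). I'll enlarge these to confirm.

```bash
python3 - <<'E'
import cv2,numpy as np
s=cv2.imread('pics/s0.png');d=cv2.imread('pics/d0.png')
A=cv2.resize(s[165:325,110:235],(400,512)) # 3.2x
B=cv2.resize(d[155:295,275:440],None,fx=2.42,fy=2.42) #
C=np.zeros((600,800,3),np.uint8); C[:512,:400]=A; C[:B.shape[0],400:400+B.shape[1]]=B[:,:400]
T=cv2.resize(s[180:255,295:385],(240,200)); C[345:545,420:660]=T
C=cv2.convertScaleAbs(C,alpha=1.6); cv2.imwrite('pics/c1.png',C)
E
```

```text
(no output)
```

View pics/c1.png

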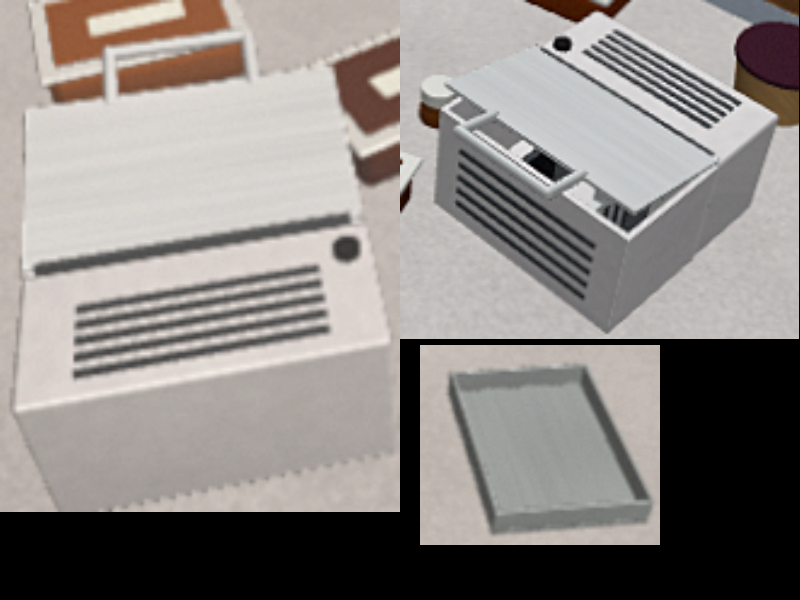

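The tray crop shows plain steel grey, so the target is confirmed. The extractor crops show its top corners and the bar clearly. Next I compute the positions.

```bash
cat > m.py <<'E'
from h import *
np.set_printoptions(precision=1,suppress=True)
s=load('s0');d=load('d0')
es=onz(s,[(114.4,293.1),(231.6,272.2)],125); print('rear scene',es)
ed=onz(d,[(430.8,203.8),(355.6,160),(370,254.2),(291.5,199.6)],125); print('side RR,RL,FR,FL',ed, np.linalg.norm(ed[0]-ed[1]),np.linalg.norm(ed[2]-ed[3]),np.linalg.norm(ed[2]-ed[0]),np.linalg.norm(es[0]-es[1]))
t=onz(s,[(306.3,190.1),(356.1,188.3),(381.3,238.9),(321.3,244.5)],30);print('tray',t,t.mean(0),[np.linalg.norm(t[i]-t[i-1]) for i in range(4)])
t2=onz(d,[(174,164.5),(232,141),(261,165),(201,191)],30);print('tray side',t2,t2.mean(0))
def tri(us,ud):
    o1,v1=ray(s,[us]);o2,v2=ray(d,[ud]);v1=v1[0];v2=v2[0]
    k=np.linalg.lstsq(np.c_[v1,-v2],o2-o1,rcond=None)[0]; a=o1+k[0]*v1;b=o2+k[1]*v2
    return (a+b)/2,np.linalg.norm(a-b)
c=lambda u,v:(u/3.2+110,v/3.2+165); e=lambda u,v:((u-400)/2.42+275,v/2.42+155)
print('bar L', tri(c(248,36),e(462,128)),'bar R',tri(c(110,49),e(550,190)))
print('jar',onz(s,[(404/800*512,371*.64)],45),onz(d,[(454*.64,298*.64)],45))
tb=onz(s,[(330*.64,297*.64),(397*.64,263*.64),(436*.64,293*.64)],59);print('tub',tb)
tb=onz(d,[(299*.64,357*.64),(340*.64,311*.64),(442*.64,349*.64),(405*.64,403*.64)],59);print('tub side',tb,tb.mean(0))
E
python3 m.py
```

```text
rear scene [[ 690.5 -314.7  125. ]
 [ 707.1 -100.4  125. ]]
side RR,RL,FR,FL [[ 682.4 -320.8  125. ]
 [ 698.2 -104.1  125. ]
 [ 461.1 -305.2  125. ]
 [ 476.2  -86.   125. ]] 217.18839148214883 219.76879187356485 221.82238350903833 214.91377372736792
tray [[425.8 185.6  30. ]
 [459.9 325.5  30. ]
 [649.3 287.9  30. ]
 [622.7 139.4  30. ]] [539.4 234.6  30. ] [np.float64(202.24332886118114), np.float64(143.99438066744696), np.float64(193.08383864826476), np.float64(150.84788849609126)]
tray side [[444.9 311.2  30. ]
 [635.4 277.   30. ]
 [610.5 135.2  30. ]
 [422.9 171.1  30. ]] [528.4 223.6  30. ]
bar L (array([ 437.4, -140.1,  161.8]), np.float64(3.766138222217437)) bar R (array([ 427.4, -239.9,  164.6]), np.float64(5.7238415661586854))
jar [[570.   -2.5  45. ]] [[570.9  -6.   45. ]]
tub [[381.3 -78.   59. ]
 [321.1  62.2  59. ]
 [424.6 102.1  59. ]]
tub side [[ 300.2   60.    59. ]
 [ 410.7   91.7   59. ]
 [ 458.2  -79.4   59. ]
 [ 344.  -113.1   59. ]] [378.3 -10.2  59. ]
```

```bash
cat >> h.py <<'E'
from scipy.spatial.transform import Rotation as Ro
np.set_printoptions(precision=3,suppress=True)
yaw=-0.072; O=np.array([531,-199,0.])
def ex(p): return O+Ro.from_euler('z',yaw).apply(p)
def go(p,psi,show=True):
    s=r.sense(); R=Ro.from_euler('xyz',s['tcp_rot']); T=Ro.from_euler('xyz',[np.pi,0,psi])
    print('clk',s['clock'],'pos',s['eef_pos'],'rot',s['tcp_rot'],'F',s['contact_force'],'op',s['opening'],'gf',s['grasp_force'])
    print(' dp units now-axes',R.inv().apply(np.array(p)-s['eef_pos'])/40,' turn units',np.degrees((R.inv()*T).as_rotvec())/6,' dp after turn',T.inv().apply(np.array(p)-s['eef_pos'])/40)
E
python3 -c "
from h import *
h=0.2
print(ex([65-172*np.cos(h),0,129+172*np.sin(h)]))
go([429,-191.5,215],1.499)"
```

```text
[ 427.697 -191.549  163.171]
clk 0.1 pos [283.304 556.619 230.631] rot [-3.14  -0.     2.671] F [ 0.155  0.844 -1.11 ] op 0.9968594143610163 gf 0.0
 dp units now-axes [-11.73  -15.015   0.41 ]  turn units [-0.011  0.007 11.189]  dp after turn [-18.394   4.975   0.391]
```

Emit:
play_rows(
  rows=[
    {"dp": [0, 0, 0], "turn": [0, 0, 1], "fingers": 0.6},
    {"dp": [0, 0, 0], "turn": [0, 0, 1], "fingers": 0.6},
    {"dp": [0, 0, 0], "turn": [0, 0, 1], "fingers": 0.6},
    {"dp": [0, 0, 0], "turn": [0, 0, 1], "fingers": 0.6},
    {"dp": [0, 0, 0], "turn": [0, 0, 1], "fingers": 0.6},
  ],
)

```text
clock: 0.52
eef_pos: [283.4, 556.7, 230.8]
tcp_rot: [-3.141, 0.0, 2.142]
contact_force: [1.4, 0.0, 0.3]
opening: 0.406
grasp_force: 0.0
```

Emit:
play_rows(
  rows=[
    {"dp": [0, 0, 0], "turn": [0, 0, 1], "fingers": 0.6},
    {"dp": [0, 0, 0], "turn": [0, 0, 1], "fingers": 0.6},
    {"dp": [0, 0, 0], "turn": [0, 0, 1], "fingers": 0.6},
    {"dp": [0, 0, 0], "turn": [0, 0, 1], "fingers": 0.6},
    {"dp": [0, 0, 0], "turn": [0, 0, 1], "fingers": 0.6},
  ],
)

```text
clock: 0.93
eef_pos: [283.4, 556.8, 230.8]
tcp_rot: [-3.141, 0.001, 1.618]
contact_force: [-0.3, 0.5, -0.4]
opening: 0.401
grasp_force: 0.0
```

Emit:
play_rows(
  rows=[
    {"dp": [0, 0, 0], "turn": [0, 0, 1], "fingers": 0.6},
    {"dp": [-0.9, 0.25, 0], "turn": [0, 0, 0.19], "fingers": 0.6},
    {"dp": [-0.9, 0.25, 0], "turn": [0, 0, 0], "fingers": 0.6},
    {"dp": [-0.9, 0.25, 0], "turn": [0, 0, 0], "fingers": 0.6},
    {"dp": [-0.9, 0.25, 0], "turn": [0, 0, 0], "fingers": 0.6},
  ],
)

```text
clock: 1.35
eef_pos: [313.5, 408.9, 230.7]
tcp_rot: [-3.141, 0.001, 1.5]
contact_force: [0.2, -0.1, 0.2]
opening: 0.399
grasp_force: 0.0
```

Emit:
play_rows(
  rows=[
    {"dp": [-0.9, 0.25, 0], "turn": [0, 0, 0], "fingers": 0.6},
    {"dp": [-0.9, 0.25, 0], "turn": [0, 0, 0], "fingers": 0.6},
    {"dp": [-0.9, 0.25, 0], "turn": [0, 0, 0], "fingers": 0.6},
    {"dp": [-0.9, 0.25, 0], "turn": [0, 0, 0], "fingers": 0.6},
    {"dp": [-0.9, 0.25, 0], "turn": [0, 0, 0], "fingers": 0.6},
  ],
)

```text
clock: 1.77
eef_pos: [350.4, 225.8, 231.1]
tcp_rot: [-3.142, 0.0, 1.499]
contact_force: [1.0, 0.1, -0.0]
opening: 0.4
grasp_force: 0.0
```

Emit:
play_rows(
  rows=[
    {"dp": [-0.9, 0.25, 0], "turn": [0, 0, 0], "fingers": 0.6},
    {"dp": [-0.9, 0.25, 0], "turn": [0, 0, 0], "fingers": 0.6},
    {"dp": [-0.9, 0.25, 0], "turn": [0, 0, 0], "fingers": 0.6},
    {"dp": [-0.9, 0.25, 0], "turn": [0, 0, 0], "fingers": 0.6},
    {"dp": [-0.9, 0.25, 0], "turn": [0, 0, 0], "fingers": 0.6},
  ],
)

```text
clock: 2.18
eef_pos: [387.4, 42.6, 231.3]
tcp_rot: [3.141, -0.0, 1.499]
contact_force: [0.4, 0.1, 0.3]
opening: 0.401
grasp_force: 0.0
```

```bash
python3 -c "
from h import *
go([429,-191.5,215],1.499)"
```

```text
clk 2.1833 pos [387.446  42.639 231.323] rot [ 3.141 -0.     1.499] F [0.37  0.056 0.276] op 0.4012732497237736 gf 0.0
 dp units now-axes [-5.764  1.455  0.408]  turn units [ 0.002 -0.001  0.002]  dp after turn [-5.764  1.456  0.408]
```

Go above the bar, then take a look with the wrist and side cameras.

Emit:
play_rows(
  rows=[
    {"dp": [-0.9, 0.24, 0], "turn": [0, 0, 0], "fingers": 0.6},
    {"dp": [-0.9, 0.24, 0], "turn": [0, 0, 0], "fingers": 0.6},
    {"dp": [-0.9, 0.24, 0], "turn": [0, 0, 0], "fingers": 0.6},
    {"dp": [-0.9, 0.24, 0], "turn": [0, 0, 0], "fingers": 0.6},
    {"dp": [-0.9, 0.24, 0], "turn": [0, 0, 0], "fingers": 0.6},
  ],
)

```text
clock: 2.6
eef_pos: [422.4, -140.5, 231.2]
tcp_rot: [3.142, -0.0, 1.499]
contact_force: [1.2, 1.4, -0.4]
opening: 0.398
grasp_force: 0.0
```

Emit:
play_rows(
  rows=[
    {"dp": [-0.9, 0.24, 0], "turn": [0, 0, 0], "fingers": 0.6},
    {"dp": [-0.36, 0, 0.4], "turn": [0, 0, 0], "fingers": 0.6},
    {"dp": [0, 0, 0], "turn": [0, 0, 0], "fingers": 0.6},
  ],
)

```text
clock: 2.85
eef_pos: [427.7, -192.0, 213.3]
tcp_rot: [-3.139, -0.0, 1.496]
contact_force: [-1.7, 0.5, -0.2]
opening: 0.403
grasp_force: 0.0
```

```bash
python3 - <<'E'
from h import *
go([429,-191.5,215],1.499)
w=grab('wrist','w1');d=grab('side','d1')
B=cv2.resize(d['pixels'][110:270,245:405,::-1],(400,400)); A=cv2.resize(w['pixels'][:,:,::-1],(400,300))
C=np.zeros((400,800,3),np.uint8);C[:300,:400]=A;C[:,400:]=B
cv2.imwrite('pics/c2.png',cv2.convertScaleAbs(C,alpha=1.5))
E
```

```text
clk 2.85 pos [ 427.652 -192.041  213.291] rot [-3.139 -0.     1.496] F [-1.693  0.539 -0.227] op 0.40328713685216444 gf 0.0
 dp units now-axes [ 0.016  0.033 -0.043]  turn units [-0.023 -0.001 -0.029]  dp after turn [ 0.016  0.033 -0.043]
```

View pics/c2.png

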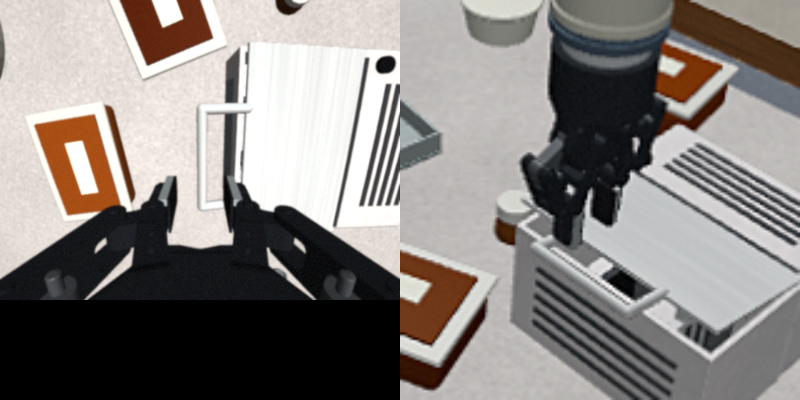

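The wrist view shows the bar at column 203 of 400, rows 106–207, between the fingers at columns 168 and 232. I'll measure it exactly.

```bash
python3 - <<'E'
from h import *
w=load('w1');k=512/400
print(onz(w,[(203*k,106*k),(203*k,207*k)],163), onz(w,[(203*k,106*k),(203*k,207*k)],155))
P=onz(w,[(251*k,43*k),(335*k,225*k),(361*k,57*k)],129); print(P)
print(proj(w,[r.sense()['eef_pos']])/k)
E
```

```text
[[ 435.9   -136.666  163.   ]
 [ 428.712 -239.17   163.   ]] [[ 435.95  -137.312  155.   ]
 [ 428.462 -244.093  155.   ]]
[[ 487.767  -81.35   129.   ]
 [ 594.752 -300.41   129.   ]
 [ 601.435 -100.533  129.   ]]
[[197.767 185.72 ]]
```

Emit:
play_rows(
  rows=[
    {"dp": [0.1, 0.11, 0.2], "turn": [0, 0, 0], "fingers": 0.6},
    {"dp": [0, 0, 0.5], "turn": [0, 0, 0], "fingers": 0.6},
    {"dp": [0, 0, 0.5], "turn": [0, 0, 0], "fingers": 0.6},
    {"dp": [0, 0, 0.48], "turn": [0, 0, 0], "fingers": 0.6},
    {"dp": [0, 0, 0], "turn": [0, 0, 0], "fingers": 0.6},
  ],
)

```text
clock: 3.37
eef_pos: [431.7, -183.5, 145.3]
tcp_rot: [-3.137, -0.002, 1.501]
contact_force: [-1.4, 0.2, -0.5]
opening: 0.397
grasp_force: 0.0
```

Emit:
play_rows(
  rows=[
    {"dp": [0, 0, 0], "turn": [0, 0, 0], "fingers": 0.8},
    {"dp": [0, 0, 0], "turn": [0, 0, 0], "fingers": 1},
    {"dp": [0, 0, 0], "turn": [0, 0, 0], "fingers": 1},
    {"dp": [0, 0, 0], "turn": [0, 0, 0], "fingers": 1},
    {"dp": [0, 0, 0], "turn": [0, 0, 0], "fingers": 1},
  ],
  force=30,
)

```text
clock: 3.78
eef_pos: [429.9, -184.5, 148.1]
tcp_rot: [-3.135, -0.001, 1.5]
contact_force: [-11.8, 1.4, -0.4]
opening: 0.098
grasp_force: 29.6
```

```bash
python3 - <<'E'
from h import *
go([429,-191.5,215],1.499)
d=grab('side','d2')
cv2.imwrite('pics/c3.png',cv2.convertScaleAbs(cv2.resize(d['pixels'][130:270,245:385,::-1],(420,420)),alpha=1.6))
E
```

```text
clk 3.7833 pos [ 429.88  -184.512  148.097] rot [-3.135 -0.001  1.5  ] F [-11.801   1.358  -0.418] op 0.0984486613149562 gf 29.59946036338806
 dp units now-axes [-0.174 -0.021 -1.673]  turn units [-0.066 -0.013  0.008]  dp after turn [-0.176 -0.009 -1.673]
```

View pics/c3.png

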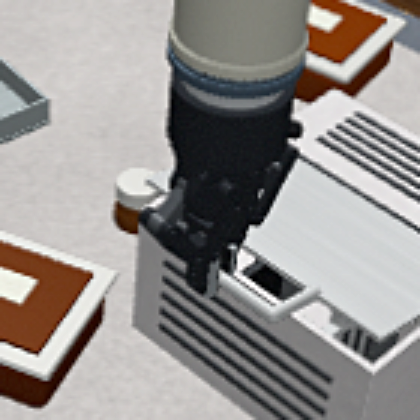

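The bar is gripped: 8 mm opening and 30 N. Now I follow the arc.

Emit:
play_rows(
  rows=[
    {"dp": [0, 0.05, -0.42], "turn": [0, 0, 0], "fingers": 1},
    {"dp": [0, 0.15, -0.4], "turn": [0, 0, 0], "fingers": 1},
    {"dp": [0, 0.19, -0.39], "turn": [0, 0, 0], "fingers": 1},
    {"dp": [0, 0.22, -0.37], "turn": [0, 0, 0], "fingers": 1},
    {"dp": [0, 0.26, -0.34], "turn": [0, 0, 0], "fingers": 1},
  ],
)

```text
clock: 4.25
eef_pos: [465.4, -187.1, 226.5]
tcp_rot: [-3.136, -0.001, 1.499]
contact_force: [-9.2, 2.2, 3.0]
opening: 0.101
grasp_force: 29.5
```

```bash
python3 -c "
from h import *
t=0.7;p=ex([65-172*np.cos(t),0,110+172*np.sin(t)]);print(p);go(p,1.499)"
```

```text
[ 464.62  -194.212  220.805]
clk 4.25 pos [ 465.406 -187.121  226.529] rot [-3.136 -0.001  1.499] F [-9.194  2.179  2.985] op 0.10138434293652221 gf 29.482542872428894
 dp units now-axes [-0.178 -0.006  0.143]  turn units [-0.051 -0.01   0.004]  dp after turn [-0.178 -0.007  0.143]
```

Emit:
play_rows(
  rows=[
    {"dp": [0, 0.27, -0.31], "turn": [0, 0, 0], "fingers": 1},
    {"dp": [0, 0.32, -0.28], "turn": [0, 0, 0], "fingers": 1},
    {"dp": [0, 0.35, -0.25], "turn": [0, 0, 0], "fingers": 1},
    {"dp": [0, 0.37, -0.21], "turn": [0, 0, 0], "fingers": 1},
    {"dp": [0, 0.39, -0.17], "turn": [0, 0, 0], "fingers": 1},
  ],
)

```text
clock: 4.67
eef_pos: [535.4, -192.3, 277.5]
tcp_rot: [-3.141, -0.0, 1.499]
contact_force: [-8.4, 3.5, 13.7]
opening: 0.097
grasp_force: 30.7
```

```bash
python3 -c "
from h import *
t=1.2;p=ex([65-172*np.cos(t),0,110+172*np.sin(t)]);print(p);go(p,1.499)"
```

```text
[ 533.668 -199.192  270.311]
clk 4.6667 pos [ 535.379 -192.33   277.541] rot [-3.141 -0.     1.499] F [-8.44   3.53  13.666] op 0.0973968267245716 gf 30.68362981081009
 dp units now-axes [-0.174 -0.03   0.181]  turn units [-0.001 -0.001  0.003]  dp after turn [-0.174 -0.03   0.181]
```

Emit:
play_rows(
  rows=[
    {"dp": [0, 0.4, -0.06], "turn": [0, 0, 0], "fingers": 1},
    {"dp": [0, 0.42, -0.04], "turn": [0, 0, 0], "fingers": 1},
    {"dp": [0, 0.43, -0.02], "turn": [0, 0, 0], "fingers": 1},
    {"dp": [0, 0.45, 0], "turn": [0, 0, 0], "fingers": 1},
    {"dp": [0, 0, 0], "turn": [0, 0, 0], "fingers": 1},
  ],
)

```text
clock: 5.08
eef_pos: [610.7, -197.7, 286.3]
tcp_rot: [3.126, 0.001, 1.5]
contact_force: [3.3, 5.2, 28.5]
opening: 0.098
grasp_force: 34.0
```

```bash
python3 - <<'E'
from h import *
t=1.6;p=ex([65-172*np.cos(t),0,110+172*np.sin(t)]);print(p);go(p,1.499)
d=grab('side','d3');s=grab('scene','s3')
C=np.hstack([cv2.resize(s['pixels'][60:310,90:290,::-1],(400,500)),cv2.resize(d['pixels'][50:300,240:440,::-1],(400,500))])
cv2.imwrite('pics/c4.png',cv2.convertScaleAbs(C,alpha=1.5))
E
```

```text
[ 600.841 -204.037  281.927]
clk 5.0833 pos [ 610.677 -197.722  286.34 ] rot [3.126 0.001 1.5  ] F [ 3.319  5.201 28.526] op 0.09848767424977074 gf 33.96282613277435
 dp units now-axes [-0.175 -0.236  0.107]  turn units [0.147 0.012 0.009]  dp after turn [-0.175 -0.234  0.11 ]
```

View pics/c4.png

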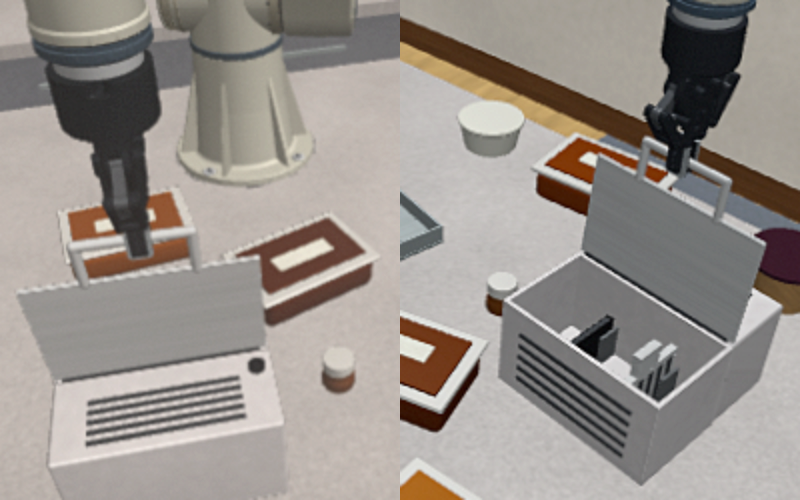

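The flap is up and open by about 1.65 rad. The dark charcoal plate is in slot_a (+y). The light grease filter with its tab, at crop (648,355), is in slot_b (−y). Release, rise and move in front.

Emit:
play_rows(
  rows=[
    {"dp": [0, 0, 0], "turn": [0, 0, 0], "fingers": 0.8},
    {"dp": [0, 0, 0], "turn": [0, 0, 0], "fingers": 0.65},
    {"dp": [0, 0, 0], "turn": [0, 0, 0], "fingers": 0.65},
    {"dp": [0, 0, -0.4], "turn": [0, 0, 0], "fingers": 0.65},
    {"dp": [0, 0, -0.6], "turn": [0, 0, 0], "fingers": 0.65},
  ],
)

```text
clock: 5.6
eef_pos: [602.0, -197.4, 316.4]
tcp_rot: [-3.136, -0.001, 1.499]
contact_force: [0.1, -0.2, -0.5]
opening: 0.349
grasp_force: 0.0
```

Emit:
play_rows(
  rows=[
    {"dp": [0, 0, -0.8], "turn": [0, 0, 0], "fingers": 0.55},
    {"dp": [0, -0.7, 0], "turn": [0, 0, 0], "fingers": 0.55},
    {"dp": [0, -0.8, 0], "turn": [0, 0, 0], "fingers": 0.55},
    {"dp": [-0.6, -0.6, 0], "turn": [0, 0, 0], "fingers": 0.55},
    {"dp": [-0.6, 0, 0], "turn": [0, 0, 0], "fingers": 0.55},
  ],
)

```text
clock: 6.02
eef_pos: [512.6, -238.9, 351.1]
tcp_rot: [-3.14, -0.0, 1.5]
contact_force: [2.1, -0.2, -0.1]
opening: 0.452
grasp_force: 0.0
```

```bash
python3 - <<'E'
from h import *
p=ex([0,-45,300]);print(p);go(p,3.07)
w=grab('wrist','w2')
cv2.imwrite('pics/c5.png',cv2.convertScaleAbs(cv2.resize(w['pixels'][:,:,::-1],(800,600)),alpha=1.4))
E
```

```text
[ 527.763 -243.883  300.   ]
clk 6.0167 pos [ 512.552 -238.931  351.125] rot [-3.14 -0.    1.5 ] F [ 2.06  -0.174 -0.099] op 0.45218072512259494 gf 0.0
 dp units now-axes [-0.097  0.39   1.277]  turn units [ -0.012  -0.016 -14.988]  dp after turn [-0.388 -0.096  1.278]
```

View pics/c5.png

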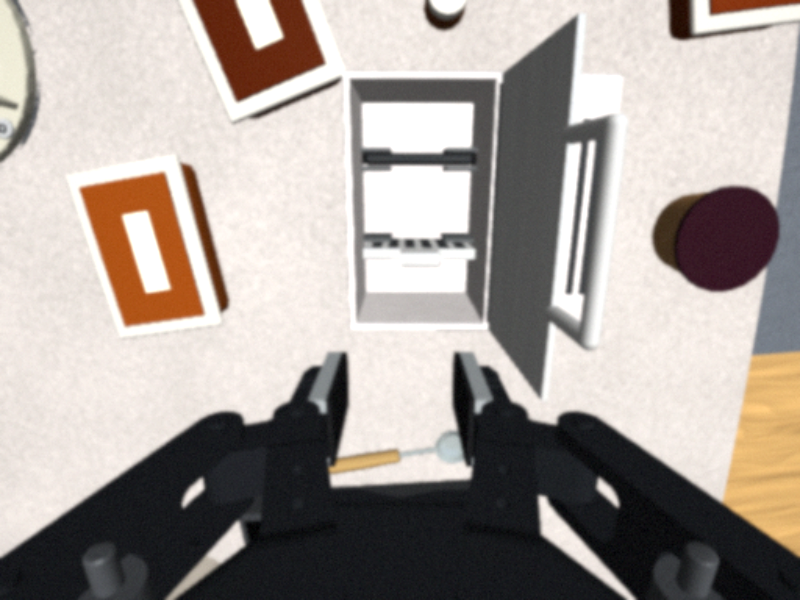

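The wrist view shows the open compartment. The rim corners are near (345,73), (502,73), (488,330) and (350,330). The dark charcoal plate is at (420,157), the grease filter at (420,252) with its tab near (421,262), and the flap bar at (605,230).

```bash
python3 - <<'E'
from h import *
w=load('w2');k=.64
print('rim',onz(w,np.array([(345,73),(502,73),(488,330),(350,330)])*k,125))
print('tab top',onz(w,np.array([(402,264),(440,264)])*k,118))
print('plate top',onz(w,np.array([(362,253),(476,253)])*k,88),'char',onz(w,np.array([(362,157),(476,157)])*k,70))
for t in(1.5,1.57,1.65,1.75,1.83): print(t,proj(w,[ex([65-172*np.cos(t),y,129+172*np.sin(t)]) for y in(-50,50)]).ravel()/k)
# contrast-enhanced tab zoom
c=w['pixels'][140:185,220:315,::-1]; c=cv2.resize(c,None,fx=8,fy=8,interpolation=cv2.INTER_CUBIC)
f=c.astype(float); cv2.imwrite('pics/c6.png',np.clip((f-90)*1.6,0,255).astype(np.uint8)); print(f.min(),f.max())
E
```

```text
rim [[ 480.511  -84.64   125.   ]
 [ 605.674  -93.082  125.   ]
 [ 591.024 -310.897  125.   ]
 [ 462.699 -301.987  125.   ]]
tab top [[ 515.214 -244.375  118.   ]
 [ 549.591 -246.747  118.   ]]
plate top [[ 476.822 -236.914   88.   ]
 [ 587.497 -244.548   88.   ]] char [[ 483.57  -147.178   70.   ]
 [ 592.685 -154.647   70.   ]]
1.5 [535.356 345.799 555.567 130.113]
1.57 [559.726 346.114 583.407 130.503]
1.65 [586.628 345.65  613.932 131.276]
1.75 [617.994 343.874 649.107 132.68 ]
1.83 [640.692 341.57  674.163 134.088]
28.0 205.0
```

View pics/c6.png

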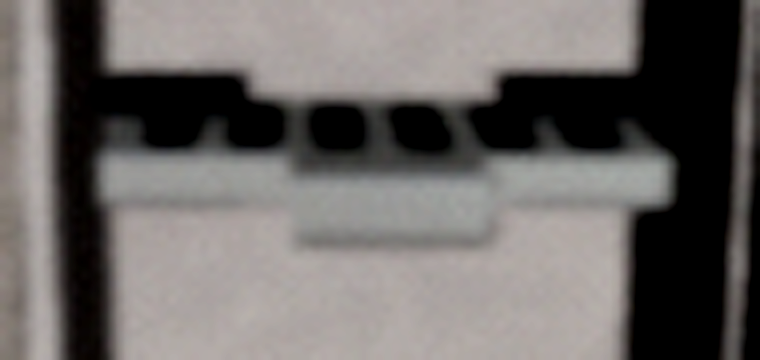

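The tab top is at about (532,−241.5) and the flap at about 1.63 rad. Turn a quarter so the fingers close across the tab.

Emit:
play_rows(
  rows=[
    {"dp": [0, 0, 0], "turn": [0, 0, -1], "fingers": 0.55},
    {"dp": [0, 0, 0], "turn": [0, 0, -1], "fingers": 0.55},
    {"dp": [0, 0, 0], "turn": [0, 0, -1], "fingers": 0.55},
    {"dp": [0, 0, 0], "turn": [0, 0, -1], "fingers": 0.55},
    {"dp": [0, 0, 0], "turn": [0, 0, -1], "fingers": 0.55},
  ],
)

```text
clock: 6.48
eef_pos: [516.2, -239.8, 350.3]
tcp_rot: [-3.141, -0.001, 2.027]
contact_force: [0.1, -0.0, 0.1]
opening: 0.451
grasp_force: 0.0
```

Emit:
play_rows(
  rows=[
    {"dp": [0, 0, 0], "turn": [0, 0, -1], "fingers": 0.55},
    {"dp": [0, 0, 0], "turn": [0, 0, -1], "fingers": 0.55},
    {"dp": [0, 0, 0], "turn": [0, 0, -1], "fingers": 0.55},
    {"dp": [0, 0, 0], "turn": [0, 0, -1], "fingers": 0.55},
    {"dp": [0, 0, 0], "turn": [0, 0, -1], "fingers": 0.55},
  ],
)

```text
clock: 6.9
eef_pos: [516.3, -239.8, 350.3]
tcp_rot: [-3.141, -0.001, 2.551]
contact_force: [-0.1, -0.4, -0.3]
opening: 0.444
grasp_force: 0.0
```

Emit:
play_rows(
  rows=[
    {"dp": [0, 0, 0], "turn": [0, 0, -1], "fingers": 0.55},
    {"dp": [0, 0, 0], "turn": [0, 0, -1], "fingers": 0.55},
    {"dp": [0, 0, 0], "turn": [0, 0, -1], "fingers": 0.55},
    {"dp": [0, 0, 0], "turn": [0, 0, -1], "fingers": 0.55},
    {"dp": [0, 0, 0], "turn": [0, 0, -1], "fingers": 0.55},
  ],
)

```text
clock: 7.32
eef_pos: [516.3, -239.7, 350.3]
tcp_rot: [3.141, -0.001, 3.075]
contact_force: [0.1, -0.4, 0.3]
opening: 0.452
grasp_force: 0.0
```

```bash
python3 - <<'E'
from h import *
go([532,-241.5,180],3.07)
E
```

```text
clk 7.3167 pos [ 516.263 -239.735  350.332] rot [ 3.141 -0.001  3.075] F [ 0.07  -0.432  0.265] op 0.4520174125794651 gf 0.0
 dp units now-axes [-0.398 -0.019  4.258]  turn units [ 0.002 -0.007  0.045]  dp after turn [-0.396 -0.016  4.258]
```

Emit:
play_rows(
  rows=[
    {"dp": [-0.39, 0, 0.6], "turn": [0, 0, 0.04], "fingers": 0.55},
    {"dp": [0, 0, 0.9], "turn": [0, 0, 0], "fingers": 0.55},
    {"dp": [0, 0, 0.9], "turn": [0, 0, 0], "fingers": 0.55},
    {"dp": [0, 0, 0.9], "turn": [0, 0, 0], "fingers": 0.55},
    {"dp": [0, 0, 0.9], "turn": [0, 0, 0], "fingers": 0.55},
  ],
)

```text
clock: 7.73
eef_pos: [531.8, -240.8, 181.0]
tcp_rot: [-3.142, 0.0, 3.066]
contact_force: [-0.0, 0.6, -0.3]
opening: 0.452
grasp_force: 0.0
```

Emit:
play_rows(
  rows=[
    {"dp": [0, 0, 0.7], "turn": [0, 0, 0], "fingers": 0.55},
    {"dp": [0, 0, 0.6], "turn": [0, 0, 0], "fingers": 0.55},
    {"dp": [0, 0, 0.5], "turn": [0, 0, 0], "fingers": 0.55},
    {"dp": [0, 0, 0.3], "turn": [0, 0, 0], "fingers": 0.55},
    {"dp": [0, 0, 0.2], "turn": [0, 0, 0], "fingers": 0.55},
  ],
)

```text
clock: 8.15
eef_pos: [531.3, -240.7, 88.9]
tcp_rot: [3.141, -0.002, 3.066]
contact_force: [0.3, -0.3, 0.4]
opening: 0.445
grasp_force: 0.0
```

```bash
python3 - <<'E'
from h import *
go([532,-241.5,90],3.07)
w=grab('wrist','w3')
cv2.imwrite('pics/c7.png',cv2.convertScaleAbs(w['pixels'][:,:,::-1],alpha=1.4))
E
```

```text
clk 8.15 pos [ 531.295 -240.666   88.935] rot [ 3.141 -0.002  3.066] F [ 0.259 -0.282  0.356] op 0.44532318543286253 gf 0.0
 dp units now-axes [-0.019 -0.019 -0.027]  turn units [ 0.007 -0.02  -0.043]  dp after turn [-0.019 -0.02  -0.027]
```

View pics/c7.png

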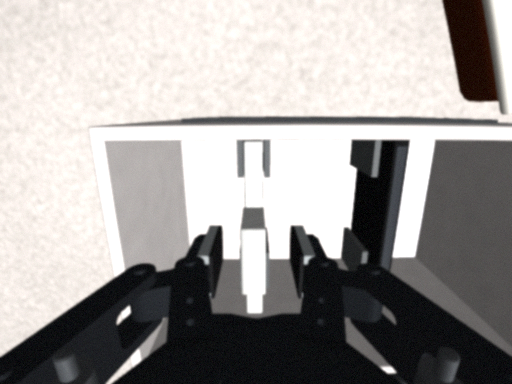

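The tab, at column 254, sits centred between the fingers at 216 and 297. Close and lift.

Emit:
play_rows(
  rows=[
    {"dp": [0, 0, 0], "turn": [0, 0, 0], "fingers": 0.75},
    {"dp": [0, 0, 0], "turn": [0, 0, 0], "fingers": 1},
    {"dp": [0, 0, 0], "turn": [0, 0, 0], "fingers": 1},
    {"dp": [0, 0, 0], "turn": [0, 0, 0], "fingers": 1},
    {"dp": [0, 0, 0], "turn": [0, 0, 0], "fingers": 1},
  ],
  force=50,
)

```text
clock: 8.62
eef_pos: [532.9, -241.5, 91.8]
tcp_rot: [-3.141, 0.002, 3.066]
contact_force: [-0.1, -0.2, 5.4]
opening: 0.127
grasp_force: 50.9
```

Emit:
play_rows(
  rows=[
    {"dp": [0, 0, -0.2], "turn": [0, 0, 0], "fingers": 1},
    {"dp": [0, 0, -0.2], "turn": [0, 0, 0], "fingers": 1},
    {"dp": [0, 0, -0.3], "turn": [0, 0, 0], "fingers": 1},
    {"dp": [0, 0, -0.3], "turn": [0, 0, 0], "fingers": 1},
  ],
)

```text
clock: 8.95
eef_pos: [531.8, -241.0, 131.7]
tcp_rot: [3.141, -0.0, 3.066]
contact_force: [0.4, -0.4, -1.1]
opening: 0.131
grasp_force: 49.8
```

Emit:
play_rows(
  rows=[
    {"dp": [0, 0, -0.5], "turn": [0, 0, 0], "fingers": 1},
    {"dp": [0, 0, -0.6], "turn": [0, 0, 0], "fingers": 1},
    {"dp": [0, 0, -0.6], "turn": [0, 0, 0], "fingers": 1},
    {"dp": [0, 0, -0.6], "turn": [0, 0, 0], "fingers": 1},
    {"dp": [0, 0, -0.5], "turn": [0, 0, 0], "fingers": 1},
  ],
)

```text
clock: 9.37
eef_pos: [532.2, -241.2, 245.6]
tcp_rot: [-3.141, 0.002, 3.066]
contact_force: [0.0, -0.6, -1.3]
opening: 0.126
grasp_force: 49.9
```

Emit:
play_rows(
  rows=[
    {"dp": [0.2, 0, 0], "turn": [0, 0, 0], "fingers": 1},
    {"dp": [0.4, 0, 0], "turn": [0, 0, 0], "fingers": 1},
    {"dp": [0.4, 0.2, 0], "turn": [0, 0, 0], "fingers": 1},
    {"dp": [0, 0.4, 0], "turn": [0, 0, 0], "fingers": 1},
  ],
)

```text
clock: 9.7
eef_pos: [490.5, -214.3, 242.1]
tcp_rot: [-3.141, -0.002, 3.064]
contact_force: [0.9, -0.3, -0.4]
opening: 0.124
grasp_force: 49.8
```

```bash
python3 - <<'E'
from h import *
print(r.sense()['qpos']); go([534,229,185],3.07)
E
```

```text
[-0.414  0.204  1.812 -0.001  1.128 -1.907]
clk 9.7 pos [ 490.479 -214.341  242.135] rot [-3.141 -0.002  3.064] F [ 0.949 -0.29  -0.424] op 0.12448835349627072 gf 49.84311103820801
 dp units now-axes [-0.23  11.135  1.426]  turn units [-0.001 -0.024 -0.056]  dp after turn [-0.292 11.133  1.428]
```

Emit:
play_rows(
  rows=[
    {"dp": [0, 0.7, 0], "turn": [0, 0, 0], "fingers": 1},
    {"dp": [0, 0.8, 0], "turn": [0, 0, 0], "fingers": 1},
    {"dp": [0, 0.8, 0], "turn": [0, 0, 0], "fingers": 1},
    {"dp": [0, 0.8, 0], "turn": [0, 0, 0], "fingers": 1},
    {"dp": [0, 0.8, 0], "turn": [0, 0, 0], "fingers": 1},
  ],
)

```text
clock: 10.12
eef_pos: [504.7, -57.2, 242.4]
tcp_rot: [-3.142, -0.0, 3.065]
contact_force: [0.8, 0.7, -0.7]
opening: 0.133
grasp_force: 49.9
```

Emit:
play_rows(
  rows=[
    {"dp": [0, 0.8, 0], "turn": [0, 0, 0], "fingers": 1},
    {"dp": [0, 0.8, 0], "turn": [0, 0, 0], "fingers": 1},
    {"dp": [0, 0.8, 0], "turn": [0, 0, 0], "fingers": 1},
    {"dp": [0, 0.8, 0], "turn": [0, 0, 0], "fingers": 1},
    {"dp": [-0.1, 0.8, 0], "turn": [0, 0, 0], "fingers": 1},
  ],
)

```text
clock: 10.53
eef_pos: [520.4, 102.0, 242.3]
tcp_rot: [-3.141, -0.001, 3.066]
contact_force: [0.4, -0.3, -0.8]
opening: 0.133
grasp_force: 49.9
```

Emit:
play_rows(
  rows=[
    {"dp": [-0.2, 0.8, 0], "turn": [0, 0, 0], "fingers": 1},
    {"dp": [0, 0.8, 0.3], "turn": [0, 0, 0], "fingers": 1},
    {"dp": [0, 0.6, 0.4], "turn": [0, 0, 0], "fingers": 1},
    {"dp": [0, 0.4, 0.4], "turn": [0, 0, 0], "fingers": 1},
    {"dp": [0, 0.2, 0.3], "turn": [0, 0, 0], "fingers": 1},
  ],
)

```text
clock: 10.95
eef_pos: [537.3, 213.3, 185.1]
tcp_rot: [-3.141, -0.001, 3.067]
contact_force: [-0.1, 0.2, -1.1]
opening: 0.132
grasp_force: 49.8
```

Emit:
play_rows(
  rows=[
    {"dp": [0, 0, 0], "turn": [0, 0, 0], "fingers": 1},
    {"dp": [0, 0, 0], "turn": [0, 0, 0], "fingers": 1},
    {"dp": [0, 0, 0], "turn": [0, 0, 0], "fingers": 1},
  ],
)

```text
clock: 11.2
eef_pos: [538.5, 210.8, 187.1]
tcp_rot: [-3.141, 0.0, 3.065]
contact_force: [0.6, 0.5, -1.7]
opening: 0.129
grasp_force: 49.8
```

```bash
python3 - <<'E'
from h import *
go([534,229,185],3.07)
d=grab('side','d4');s=grab('scene','s4')
C=np.hstack([cv2.resize(s['pixels'][60:310,110:390,::-1],(400,357)),cv2.resize(d['pixels'][50:300,150:430,::-1],(400,357))])
cv2.imwrite('pics/c8.png',cv2.convertScaleAbs(C,alpha=1.5))
E
```

```text
clk 11.2 pos [538.519 210.767 187.115] rot [-3.141  0.     3.065] F [ 0.611  0.452 -1.667] op 0.12941916396436767 gf 49.791752099990845
 dp units now-axes [0.148 0.446 0.053]  turn units [-0.002  0.004 -0.047]  dp after turn [0.145 0.447 0.053]
```

View pics/c8.png

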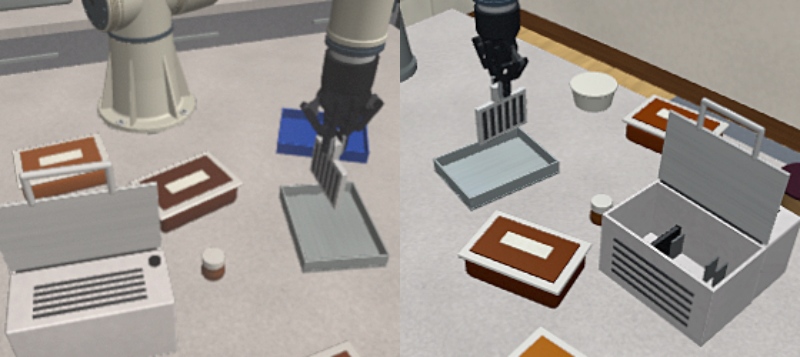

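The filter hangs upright over the tray, the flap is up, and the charcoal plate, jar and tub are in place. A final 18 mm centring move, then hand in.

Emit:
play_rows(
  rows=[
    {"dp": [0.1, 0.25, 0.1], "turn": [0, 0, 0], "fingers": 1},
    {"dp": [0, 0.2, 0], "turn": [0, 0, 0], "fingers": 1},
    {"dp": [0, 0, 0], "turn": [0, 0, 0], "fingers": 1},
    {"dp": [0, 0, 0], "turn": [0, 0, 0], "fingers": 1},
    {"dp": [0, 0, 0], "turn": [0, 0, 0], "fingers": 1},
  ],
)

```text
clock: 11.72
eef_pos: [535.7, 230.2, 182.5]
tcp_rot: [-3.141, 0.0, 3.066]
contact_force: [-0.6, 0.3, -2.0]
opening: 0.131
grasp_force: 49.8
```

Emit:
play_rows(
  rows=[
    {"dp": [0, 0, 0], "turn": [0, 0, 0], "fingers": 1},
    {"dp": [0, 0, 0], "turn": [0, 0, 0], "fingers": 1},
    {"dp": [0, 0, 0], "turn": [0, 0, 0], "fingers": 1},
    {"dp": [0, 0, 0], "turn": [0, 0, 0], "fingers": 1},
    {"dp": [0, 0, 0], "turn": [0, 0, 0], "fingers": 1},
  ],
)

```text
clock: 12.13
eef_pos: [535.8, 229.9, 182.5]
tcp_rot: [-3.142, -0.0, 3.065]
contact_force: [0.4, 0.2, -1.1]
opening: 0.127
grasp_force: 49.8
```

```bash
python3 - <<'E'
from h import *
go([534,229,185],3.07); print(r.sense()['qvel']); print(r.sign_off())
E
```

```text
clk 12.1333 pos [535.776 229.904 182.497] rot [-3.142 -0.     3.065] F [ 0.407  0.183 -1.054] op 0.12670616142733052 gf 49.81127321720123
 dp units now-axes [ 0.043 -0.026 -0.063]  turn units [-0.    -0.    -0.043]  dp after turn [ 0.043 -0.026 -0.063]
[-0.001  0.001 -0.003  0.001  0.002 -0.001]
the job is handed in; nothing more can be done
None
```

I handed the job in at 12.1 s with the flap at about 1.63 rad and the grease filter held still and upright over the middle of the steel tray, its lower edge about 104 mm above the counter (both estimated from my measurements); the charcoal plate, tray, jar and tub looked undisturbed in the last pictures, and no verdict was returned.

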